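# Pack the hand-building tools into the potter's tray

### The arm

A 6-joint arm with a two-finger parallel gripper is mounted at the origin on the work surface. World frame = base frame: x ahead of the robot, y to its left, z up, the work surface at z = 0. Lengths are in m, angles in rad, forces in N, time in s.
With the tool pointing down it reaches from about 0.35 to 0.775 m from the base axis. Payload 7.3 kg.
Tool frame: the origin (TCP) lies between the finger pads; the fingertips stand robot.tcp_to_tips ahead of it and the grasp point (between the pads) lies 2 mm behind it (robot.tcp_to_tips is the distance from the TCP to the fingertips, in m); y points along the fingers, x is the direction in which the jaws open and shut, and the axes are right-handed (so a half turn about y gives the same grasp; the last joint's range is limited). The gripper opens to 92 mm and grips with 3 to 60 N. Pads are 19 mm wide; open, the fingers measure 130 mm over their backs; the gripper's body (75 mm by 190 mm) begins 47 mm behind the grasp point.
Start: joints at [-1.375, 0.342, 1.524, -0, 1.275, -0.146], TCP at [0.176, -0.495, 0.244] pointing down, gripper open.
Joint ranges: [-2.53, 2.53], [-0.77, 2.02], [0.04, 2.7], [-1, 4.14], [0.28, 2.66], [-3.11, 3.11]. Speed limits (rad/s): [2.57, 2.57, 3.14, 3.14, 3.14, 3.14].

### API

Orientations are given as [roll, pitch, yaw] about the fixed x, y, z axes, in that order (R = Rz(yaw) Ry(pitch) Rx(roll)).
In Python, from cell import status, read_camera, get_calibration, robot gives the robot as it stands.
- The arm moves only by the shell command python3 -m creep 'ROWS' [FORCE]. ROWS is JSON, a list of rows, each an object of numbers: "dx", "dy", "dz": the shift along the tool's x, y, z in m; "rx", "ry", "rz": the turn, a rotation vector about the tool's x, y, z in rad; "gripper": the opening, from 0 (shut) to 1 (fully open). A call has 1 to 20 rows; each row is the pose to reach, as a shift and turn from the pose commanded when the call began, along the tool's axes at that moment; what a row does not reach only later rows make up. A row lasts 1/8 s, in which the tool goes at most 62.5 mm and 10.7 degrees, less where a joint would pass 70% of its speed; a pose out of reach is approached as far as the arm can. A call with a gripper value outside its range is refused whole. The fingers move at their own pace and stop on an object; FORCE is the grip in N (left out, the last holds). Time passes only in rows, so rows that repeat a pose let the fingers close. It gives the time, the measured TCP pose, the force and the opening at its end, in the units of the state.
- status.observe(): the state, without advancing time (a new reading comes with each control period).
- read_camera(name): name is "side" or "top" or "wrist"; returns (picture, depth): 420x560x3 uint8, red, green, blue; 420x560 float32, m along the optical axis (not along the pixel's ray), 0 where there is no reading.
- get_calibration(name): a dict with "fx", "fy", "cx", "cy" (pixels), "xyz" and "rotation" of the camera in the world; the wrist camera has in their place "mount" (4x4, takes a point from camera to tool coordinates, whose origin is the TCP and whose axes are the tool frame's). Camera axes: x right, y down, z forward; pixel columns grow to the right and rows downward; lengths in m; the calibration is good to about 2 mm. The wrist camera is an equidistant fisheye: a pixel r from the principal point sees the ray r / f radians off the axis. A picture is of the moment at which its call begins: read the wrist's pose just before it. get_calibration takes no time and is no camera call.
- robot.hand_in(): hands the job in, once; it reports no verdict.
The state is a dict: "time": time; "qpos": joint angles; "qvel": joint speeds; "joint_efforts": joint torques, N m; "tool_pos": TCP position; "tool_rot": TCP orientation; "contact_force": force on the tool from outside, world axes, zero at the start; "torque": the same for the moment, N m; "opening": finger opening in m.
Only numpy, scipy, OpenCV 4.12 (cv2) and the standard library are available. Lean on these libraries where they do the work, as an engineer would, in place of code of your own. Each camera call takes 0.05 s, during which the arm holds its last target.

### The job

Lay the four clay tools in the white tray, each flat in the middle of its own bay and lengthwise in it, in the order of use counted from the end with the terracotta cup: paddle first, then knife, loop tool and needle. It does not matter which one you pick up first or which way a tool's head points. The glaze brush and the glaze spoon have the same handles but do not belong to the kit: leave them, the clay pot and the bottle where they are.

Things in the scene. Friction and masses are not known exactly. Their poses are not given: they have to be found in the camera images.
- paddle: Small clay paddle: head a solid flat rectangle of brown wood, 36 mm wide, 7 thick, 56 long. Tool 140 mm long lying on the table, about 60 g. Origin: mid-length, on its underside; x to the head, z up. Dark wood handle 18 wide, 20 high, x -70 to +8 mm; head to x +70, its mid plane 12.5 mm up (clear of the table). Grip and balance point: handle at x = -22 mm.
- knife: Clay knife: the head is a flat steel blade 16 mm wide, 4 mm thick, 56 mm long, with a slanted end. Same handle, length, axes, origin and grip as paddle.
- loop: Loop (hollowing) tool: the head is an open round ring of steel wire, 39 mm across outside, 29 mm inside, at the end of a short stem. Same handle, length, axes, origin and grip as paddle.
- needle: Needle tool: the head is a thin straight steel pin, 4.4 mm thick, 58 mm long. Same handle, length, axes, origin and grip as paddle.
- brush: Glaze brush, not part of the kit: the head is an aluminium sleeve and a block of black bristles 24 mm wide, 8 mm thick. Same handle, length, axes, origin and grip as paddle.
- spoon: Glaze spoon, not part of the kit: the head is a solid (closed) round steel bowl 37 mm across on a short stem. Same handle, length, axes, origin and grip as paddle.
- tray: Low white tray, fixed, any yaw. Origin: centre of its 4 bays, on the table; z up. Bays side by side along x, centre lines x = -78 (first), -26, 26, 78 mm; each 48 wide, 200 long along y. Floor 5 mm, ridges between bays 4 thick, tops 10 mm over the table; end walls 15 high. Terracotta cup 46 wide, 37 high, at x = -131, y = 0, by bay 1. Only 34 mm between laid handles: open the gripper little.
- pot: Brown clay pot with a dished top, 100 mm across, 90 mm high, standing loose on the table. Origin: centre of its foot. To be left alone.
- bottle: White plastic bottle, 54 mm across, 120 mm high, standing loose on the table. Origin: centre of its foot. To be left alone.
Not all that is in view belongs to the job. What is shaped like the needle but blue or purple is not meant.

How it is judged:
At the end, for the whole second after the job is handed in: Paddle, knife, loop, needle at rest flat in bays 1 to 4 from the cup: mid-point within 15 mm of the bay's centre line and 30 mm of its mid-length, within 0.25 rad of its direction, level within 0.12 rad, origin under 18 mm high. Brush, spoon, pot, bottle within 30 mm of their start (x of paddle in the frame of tray between -0.093 and -0.063 m and y of paddle in the frame of tray between -0.03 and 0.03 m and z of paddle in the frame of tray between -0.002 and 0.018 m and angle between the x axis of each of paddle, knife, loop, needle and the y axis of tray, either way round below 0.25 rad and angle between paddle's own x axis and vertical between 1.45 and 1.69 rad and linear speed of each of paddle, knife, loop, needle below 0.02 m/s and x of knife in the frame of tray between -0.041 and -0.011 m and y of knife in the frame of tray between -0.03 and 0.03 m and z of knife in the frame of tray between -0.002 and 0.018 m and angle between knife's own x axis and vertical between 1.45 and 1.69 rad and x of loop in the frame of tray between 0.011 and 0.041 m and y of loop in the frame of tray between -0.03 and 0.03 m and z of loop in the frame of tray between -0.002 and 0.018 m and angle between loop's own x axis and vertical between 1.45 and 1.69 rad and x of needle in the frame of tray between 0.063 and 0.093 m and y of needle in the frame of tray between -0.03 and 0.03 m and z of needle in the frame of tray between -0.002 and 0.018 m and angle between needle's own x axis and vertical between 1.45 and 1.69 rad and distance of each of brush, spoon, pot, bottle from where it was at the start of the episode below 0.03 m); the robot touches nothing.
It fails at once if the brush is moved by more than 30 mm (distance of brush from where it was at the start of the episode above 0.03 m).
It fails at once if the spoon is moved by more than 30 mm (distance of spoon from where it was at the start of the episode above 0.03 m).
It fails at once if the pot is disturbed (moved by more than 30 mm or, standing, tipped) (distance of pot from where it was at the start of the episode above 0.03 m or angle between pot's own z axis and vertical above 0.3 rad).
It fails at once if the bottle is disturbed (moved by more than 30 mm or, standing, tipped) (distance of bottle from where it was at the start of the episode above 0.03 m or angle between bottle's own z axis and vertical above 0.3 rad).
It also fails if it takes over 102 s, if anything falls off the work surface, if the arm or the gripper's body presses on something with over 40 N, if the wrist force passes 120 N, or if a joint passes its speed limit or range.

## Working session

There is one attempt and no reset: what is moved stays moved. The work goes in short steps, Python scripts to look and compute and a shell command to move; the robot and the scene stay as the last step left them, time stands still between calls to the robot, and variables do not carry over. Pictures are saved under pics/ and viewed, and the job is handed in when it is done.

```bash
ls; mkdir -p pics
python3 - <<'E'
from cell import status, read_camera, get_calibration, robot
import cv2, numpy as np
print(status.observe(), robot.tcp_to_tips)
for n in ["side","top","wrist"]:
    p,d=read_camera(n); cv2.imwrite(f"pics/{n}0.png",p[:,:,::-1]); np.savez(f"pics/{n}0.npz",p=p,d=d)
    print(n,get_calibration(n))
E
```

```text
pics
{'time': 0.0, 'qpos': array([-1.37496785e+00,  3.42736082e-01,  1.52501121e+00, -4.35963455e-05,
        1.27539571e+00, -1.46012471e-01]), 'qvel': array([ 0.00045512,  0.00130718,  0.00040836, -0.00134684,  0.00062356,
       -0.00078634]), 'joint_efforts': array([ 8.68594143e-04, -4.31236374e+01, -2.44213647e+01,  7.19187269e-02,
        5.59924264e-02, -1.37768052e-04]), 'tool_pos': array([ 0.17591978, -0.49424565,  0.24304004]), 'tool_rot': array([-1.57061200e+00,  1.53992240e-03, -1.22894252e+00]), 'contact_force': array([-0.33287361,  0.31715995,  0.48577256]), 'torque': array([-0.01089913,  0.00882419, -0.02995157]), 'opening': 0.09189862706805728} 0.017
side {'fx': 398.1478298709833, 'fy': 398.1478298709833, 'cx': 276.87852955935233, 'cy': 215.6263399954669, 'xyz': array([0.3879422 , 0.66302668, 0.55432384]), 'rotation': array([-2.14071929, -0.01552103, -2.9192447 ])}
top {'fx': 416.94559154329767, 'fy': 416.94559154329767, 'cx': 276.8694009788379, 'cy': 209.6524003701223, 'xyz': array([ 0.40850547, -0.13708082,  1.04961747]), 'rotation': array([-3.00057541,  0.02201589, -1.57864793])}
wrist {'fx': 325.19226210127806, 'fy': 325.19226210127806, 'cx': 281.29611336241453, 'cy': 211.6368161401136, 'mount': array([[ 9.99999857e-01,  5.11319373e-04, -1.53927185e-04,
         5.62277366e-04],
       [ 2.84812435e-04, -2.66895524e-01,  9.63725427e-01,
        -1.42033926e-01],
       [ 4.51689004e-04, -9.63725333e-01, -2.66895632e-01,
         7.18221611e-02],
       [ 0.00000000e+00,  0.00000000e+00,  0.00000000e+00,
         1.00000000e+00]])}
```

View pics/top0.png

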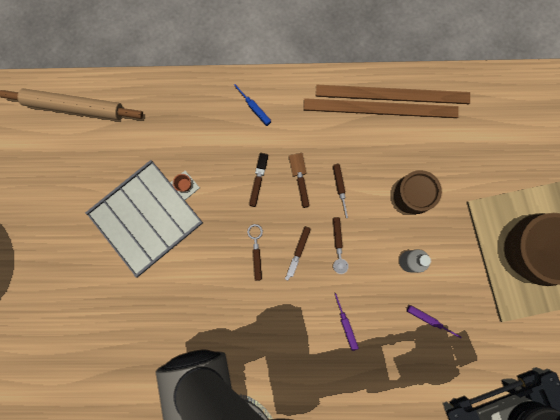

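View pics/side0.png

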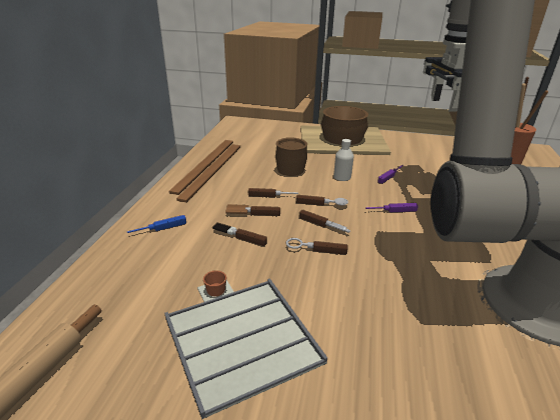

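View pics/wrist0.png

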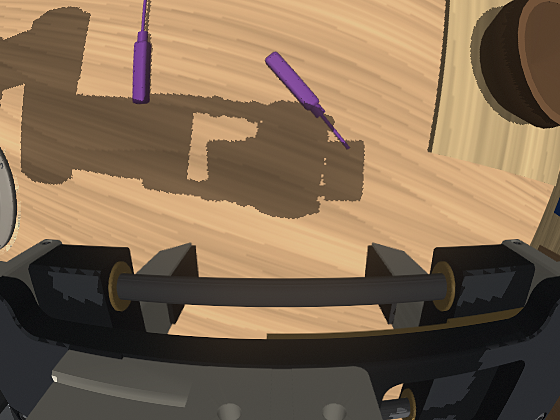

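Top view: brush (259,180), paddle (298,180), needle (341,190), loop (257,252), knife (298,253), spoon (340,245). The tray is at (145,218) and the cup at (185,184), so bay 1 is at the upper right. Blue and purple items are decoys. Next I measure the poses.

```bash
cat > h.py <<'E'
import numpy as np, cv2
from scipy.spatial.transform import Rotation as Ro
from cell import get_calibration
def cam(n):
    c=get_calibration(n); return c,Ro.from_euler('xyz',c['rotation']).as_matrix()
def ray(n,uv,z):
    c,R=cam(n); uv=np.atleast_2d(uv).astype(float)
    d=np.c_[(uv[:,0]-c['cx'])/c['fx'],(uv[:,1]-c['cy'])/c['fy'],np.ones(len(uv))]@R.T
    return c['xyz']+d*((z-c['xyz'][2])/d[:,2])[:,None]
def pts(n,d):
    c,R=cam(n); v,u=np.indices(d.shape); 
    return (np.stack([(u-c['cx'])/c['fx']*d,(v-c['cy'])/c['fy']*d,d],-1))@R.T+c['xyz']
E
python3 - <<'E'
from h import *
f=np.load('pics/top0.npz');p,d=f['p'],f['d']
P=pts('top',d)
print('table z',P[300,100],P[210,230])
hsv=cv2.cvtColor(p,cv2.COLOR_RGB2HSV)
for y,x in [(190,257),(195,303),(180,339),(265,257),(240,302),(230,338)]: print(hsv[y,x],P[y,x])
seeds=dict(brush=(259,180),paddle=(300,180),needle=(341,190),loop=(257,252),knife=(298,253),spoon=(340,245))
m=((P[...,2]>0.006)&(d>0)).astype(np.uint8)
# handles: dark brown
hm=((hsv[...,2]<115)&(P[...,2]>0.008)).astype(np.uint8)
for nm,(x,y) in seeds.items():
    w=np.zeros_like(hm); w[y-38:y+38,x-20:x+21]=1
    n,l,s,c=cv2.connectedComponentsWithStats(hm*w)
    k=1+np.argmax(s[1:,4]); vv,uu=np.where(l==k)
    Q=ray('top',np.c_[uu,vv],0.018)[:,:2]
    r=cv2.minAreaRect((Q*1000).astype(np.float32))
    # full extent
    vv2,uu2=np.where((w*m)>0)
    mu=Q.mean(0);U,S,V=np.linalg.svd(Q-mu,full_matrices=False);a=V[0]
    t=(Q-mu)@a
    print(nm,'hc',np.round(mu,4),np.round(np.array(r[0])/1000,4),'size',np.round(r[1],1),'ax',np.round(np.degrees(np.arctan2(a[1],a[0])),1),'z',np.median(P[l==k][:,2]),s[k,4],'span',np.ptp(t), 'px',uu.mean(),vv.mean())
# tray
tm=((hsv[...,1]<40)&(hsv[...,2]>120)).astype(np.uint8); tm[:,230:]=0; tm[:140]=0; tm[300:]=0
n,l,s,c=cv2.connectedComponentsWithStats(tm)
for k in range(1,n):
    if s[k,4]<100: continue
    vv,uu=np.where(l==k);Q=ray('top',np.c_[uu,vv],0.005)[:,:2]
    r=cv2.minAreaRect((Q*1000).astype(np.float32)); print('bay',np.round(r[0],1),np.round(r[1],1),np.round(r[2],1),s[k,4],np.median(P[l==k][:,2]))
E
```

```text
table z [0.33555576 0.3257243  0.00324012] [0.55761068 0.003876   0.00370227]
[ 10 156  72] [ 0.60504367 -0.06608734  0.02151022]
[ 11 149  77] [ 0.59141145 -0.18133451  0.01888339]
[ 11 159  77] [ 0.62865276 -0.27239979  0.01877464]
[ 11 155  79] [ 0.41837781 -0.06585103  0.0211849 ]
[ 11 159  77] [ 0.47848251 -0.17687413  0.0219108 ]
[ 11 158  76] [ 0.50235286 -0.26599991  0.02125688]
brush hc [ 0.6037 -0.0609] [ 0.6039 -0.0611] size [17.7 79.1] ax 167.2 z 0.02030445274753001 213 span 0.07914231617589712 px 255.04694835680752 190.84037558685446
paddle hc [ 0.6002 -0.1806] [ 0.6003 -0.1806] size [78.  17.8] ax -169.8 z 0.019888390096301056 214 span 0.07796878183891429 px 302.64018691588785 191.66355140186917
needle hc [ 0.6314 -0.2711] [ 0.6269 -0.2719] size [88.3 19.2] ax -171.0 z 0.019949925551125958 231 span 0.0883090490285591 px 338.3982683982684 179.04761904761904
loop hc [ 0.4207 -0.0649] [ 0.421  -0.0649] size [77.8 16.9] ax -176.4 z 0.02009392292451917 219 span 0.07780525369637611 px 256.69406392694066 264.08675799086757
knife hc [ 0.4753 -0.1766] [ 0.4751 -0.1767] size [16.4 78.1] ax 158.9 z 0.020197943264638196 209 span 0.07813879939899454 px 301.85167464114835 241.4354066985646
spoon hc [ 0.4965 -0.2639] [ 0.4957 -0.264 ] size [79.5 17.9] ax -176.6 z 0.02014794172183143 228 span 0.07950120775446082 px 337.0570175438597 232.51754385964912
bay [574.3 182.2] [199.4 204.9] 39.8 4490 0.0056803056789606066
bay [490.8 282.7] [199.1  47.7] 39.8 1470 0.00574708982104899
```

Run:
```python
from h import *
f=np.load('pics/top0.npz');p,d=f['p'],f['d']
P=pts('top',d); hsv=cv2.cvtColor(p,cv2.COLOR_RGB2HSV)
tm=((hsv[...,1]<60)&(hsv[...,2]>150)).astype(np.uint8); tm[:,230:]=0; tm[:140]=0; tm[300:]=0
tm=cv2.erode(tm,np.ones((3,3)))
n,l,s,c=cv2.connectedComponentsWithStats(tm)
for k in range(1,n):
    if s[k,4]<60: continue
    vv,uu=np.where(l==k);Q=ray('top',np.c_[uu,vv],0.005)[:,:2]
    r=cv2.minAreaRect((Q*1000).astype(np.float32)); print('bay',np.round(r[0],1),np.round(r[1],1),np.round(r[2],1),s[k,4])
# cup, pot, bottle
for nm,(x0,x1,y0,y1),z0 in [('cup',(170,200,165,200),.028),('pot',(385,450,160,220),.07),('bottle',(400,440,240,280),.05)]:
    sub=P[y0:y1,x0:x1].reshape(-1,3); q=sub[sub[:,2]>z0]; print(nm,q.min(0),q.max(0))
# needle handle clean: width-based
hm=((hsv[...,2]<115)&(hsv[...,1]>120)&(P[...,2]>0.013)).astype(np.uint8);w=np.zeros_like(hm);w[150:225,325:355]=1
vv,uu=np.where(hm*w>0);Q=ray('top',np.c_[uu,vv],0.018)[:,:2];r=cv2.minAreaRect((Q*1000).astype(np.float32));print('needle',r)
# side view check of handles
f=np.load('pics/side0.npz');ps,ds=f['p'],f['d'];PS=pts('side',ds);hs=cv2.cvtColor(ps,cv2.COLOR_RGB2HSV)
m=((hs[...,2]<115)&(PS[...,2]>0.015)&(PS[...,2]<.04)&(PS[...,0]>.3)&(PS[...,0]<.7)&(PS[...,1]<0)&(PS[...,1]>-.33)).astype(np.uint8)
n,l,s,c=cv2.connectedComponentsWithStats(m)
for k in range(1,n):
    if s[k,4]>60: q=PS[l==k];print('side',c[k].round(),np.median(q,0).round(4),s[k,4])
```

```text
bay [591.1 162.9] [190.   40.3] 39.8 1144
bay [557.6 202.7] [189.2  40.2] 39.6 1150
bay [524.4 243.1] [190.   39.9] 39.9 1156
bay [490.7 283. ] [188.8  39.5] 39.9 1157
cup [ 0.40850547 -0.13708082  0.02806096] [0.64546391 0.14420329 1.04961747]
pot [ 0.40850547 -0.49891698  0.07006654] [ 0.63556499 -0.13708082  1.04961747]
bottle [ 0.3987945  -0.46268892  0.05064946] [ 0.45179853 -0.13708082  1.04961747]
needle ((593.7247924804688, -270.26690673828125), (27.521663665771484, 152.8489227294922), 88.46906280517578)
side [261. 191.] [ 0.6332 -0.2667  0.0203] 121
side [310. 198.] [ 0.497  -0.2593  0.0203] 128
side [265. 209.] [ 0.6003 -0.1769  0.0205] 140
side [313. 216.] [ 0.4753 -0.1732  0.0204] 156
side [222. 227.] [ 0.6816 -0.0757  0.0176] 93
side [251. 235.] [ 0.6035 -0.0562  0.0208] 192
side [330. 245.] [ 0.4221 -0.0602  0.0203] 210
```

```bash
cat > g.py <<'E'
import sys, numpy as np
from scipy.spatial.transform import Rotation as Ro
from cell import status
# usage: g.py x y z yawdeg [x y z yawdeg ...] -> deltas from current pose
s=status.observe(); R=Ro.from_euler('xyz',s['tool_rot']); p=s['tool_pos']
print('t %.2f'%s['time'],'pos',p.round(4),'rot',np.degrees(s['tool_rot']).round(1),'F',s['contact_force'].round(1),'open',round(s['opening'],4))
a=np.array(sys.argv[1:],float).reshape(-1,4)
for r in a:
    T=Ro.from_euler('xyz',[-np.pi/2,0,np.radians(r[3])])
    print('d',R.inv().apply(r[:3]-p).round(4),'r',(R.inv()*T).as_rotvec().round(3))
E
python3 g.py 0.467 -0.173 0.12 -111.1 0.467 -0.173 0.022 -111.1
```

```text
t 0.15 pos [ 0.1759 -0.4944  0.2432] rot [-90.    0.1 -70.4] F [-0.1  0.1 -0.5] open 0.0917
d [-0.2051  0.1235  0.3819] r [ 0.     0.71  -0.001]
d [-0.2049  0.2215  0.3819] r [ 0.     0.71  -0.001]
```

```bash
python3 -m creep '[{"dx":-0.205,"dy":0.1,"dz":0.382,"ry":0.71,"gripper":0.45},{"dx":-0.205,"dy":0.1,"dz":0.382,"ry":0.71,"gripper":0.45},{"dx":-0.205,"dy":0.1,"dz":0.382,"ry":0.71,"gripper":0.45},{"dx":-0.205,"dy":0.1,"dz":0.382,"ry":0.71,"gripper":0.45},{"dx":-0.205,"dy":0.1,"dz":0.382,"ry":0.71,"gripper":0.45},{"dx":-0.205,"dy":0.1,"dz":0.382,"ry":0.71,"gripper":0.45},{"dx":-0.205,"dy":0.1,"dz":0.382,"ry":0.71,"gripper":0.45},{"dx":-0.205,"dy":0.1,"dz":0.382,"ry":0.71,"gripper":0.45},{"dx":-0.205,"dy":0.12,"dz":0.382,"ry":0.71,"gripper":0.45},{"dx":-0.205,"dy":0.12,"dz":0.382,"ry":0.71,"gripper":0.45},{"dx":-0.205,"dy":0.12,"dz":0.382,"ry":0.71,"gripper":0.45}]' 20
python3 - <<'E'
from cell import *
import cv2
p,d=read_camera("wrist"); cv2.imwrite("pics/w1.png",p[:,:,::-1])
E
python3 g.py 0.467 -0.173 0.12 -111.1 0.467 -0.173 0.022 -111.1
```

```text
t 0.20 pos [ 0.176  -0.4944  0.2433] rot [-90.    0.1 -70.4] F [0.4 0.9 1.1] open 0.0919
d [-0.2051  0.1235  0.3819] r [ 0.     0.71  -0.001]
d [-0.2051  0.2215  0.3819] r [ 0.     0.71  -0.001]invalid input at $[0]: expected keys dx, dy, dz, rx, ry, rz, gripper
```

View pics/w1.png

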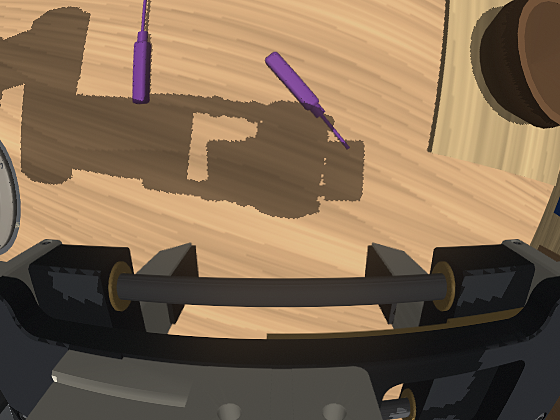

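The arm didn't move: the call was refused because every row needs all seven keys. I'll resend it.

```bash
python3 -m creep '[{"dx":-0.205,"dy":0.1,"dz":0.382,"rx":0,"ry":0.71,"rz":0,"gripper":0.45},{"dx":-0.205,"dy":0.1,"dz":0.382,"rx":0,"ry":0.71,"rz":0,"gripper":0.45},{"dx":-0.205,"dy":0.1,"dz":0.382,"rx":0,"ry":0.71,"rz":0,"gripper":0.45},{"dx":-0.205,"dy":0.1,"dz":0.382,"rx":0,"ry":0.71,"rz":0,"gripper":0.45},{"dx":-0.205,"dy":0.1,"dz":0.382,"rx":0,"ry":0.71,"rz":0,"gripper":0.45},{"dx":-0.205,"dy":0.1,"dz":0.382,"rx":0,"ry":0.71,"rz":0,"gripper":0.45},{"dx":-0.205,"dy":0.1,"dz":0.382,"rx":0,"ry":0.71,"rz":0,"gripper":0.45},{"dx":-0.205,"dy":0.12,"dz":0.382,"rx":0,"ry":0.71,"rz":0,"gripper":0.45},{"dx":-0.205,"dy":0.12,"dz":0.382,"rx":0,"ry":0.71,"rz":0,"gripper":0.45},{"dx":-0.205,"dy":0.12,"dz":0.382,"rx":0,"ry":0.71,"rz":0,"gripper":0.45},{"dx":-0.205,"dy":0.12,"dz":0.382,"rx":0,"ry":0.71,"rz":0,"gripper":0.45}]' 20
python3 - <<'E'
from cell import *
import cv2
p,d=read_camera("wrist"); cv2.imwrite("pics/w2.png",p[:,:,::-1])
E
python3 g.py 0.467 -0.173 0.12 -111.1 0.467 -0.173 0.022 -111.1
```

```text
time: 1.58
tool_pos: [0.467, -0.1747, 0.1246]
tool_rot: [-1.569, -0.0, -1.941]
contact_force: [-0.5, -0.2, -0.5]
opening: 0.041
t 1.62 pos [ 0.467  -0.1746  0.1246] rot [ -89.9   -0.  -111.2] F [ 0.2  0.6 -0.1] open 0.0414
d [-0.0015  0.0046 -0.0006] r [-0.002 -0.002  0.   ]
d [-0.0016  0.1026 -0.0008] r [-0.002 -0.002  0.   ]
```

View pics/w2.png

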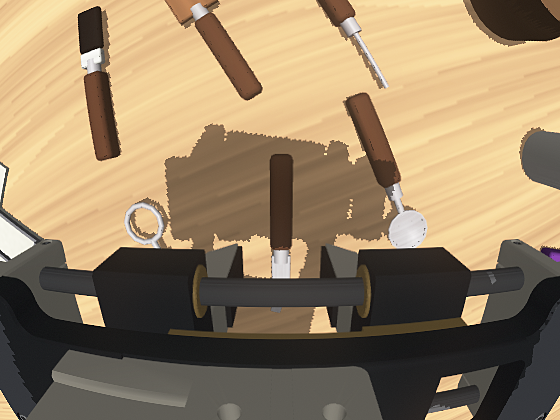

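Knife handle is centred at col 281 between the jaws, rows 155–248. The predicted grip row is 217, which agrees. Descending to grip.

```bash
python3 -m creep '[{"dx":-0.001,"dy":0.05,"dz":0,"rx":0,"ry":0,"rz":0,"gripper":0.45},{"dx":-0.001,"dy":0.08,"dz":0,"rx":0,"ry":0,"rz":0,"gripper":0.45},{"dx":-0.001,"dy":0.101,"dz":0,"rx":0,"ry":0,"rz":0,"gripper":0.45},{"dx":-0.001,"dy":0.101,"dz":0,"rx":0,"ry":0,"rz":0,"gripper":0.45},{"dx":-0.001,"dy":0.101,"dz":0,"rx":0,"ry":0,"rz":0,"gripper":0},{"dx":-0.001,"dy":0.101,"dz":0,"rx":0,"ry":0,"rz":0,"gripper":0},{"dx":-0.001,"dy":0.101,"dz":0,"rx":0,"ry":0,"rz":0,"gripper":0},{"dx":-0.001,"dy":0.101,"dz":0,"rx":0,"ry":0,"rz":0,"gripper":0},{"dx":-0.001,"dy":0.101,"dz":0,"rx":0,"ry":0,"rz":0,"gripper":0}]' 20
python3 g.py 0.5745 0.217 0.14 -50.1
```

```text
time: 2.75
tool_pos: [0.468, -0.1729, 0.0236]
tool_rot: [-1.569, -0.001, -1.939]
contact_force: [-1.1, 0.3, 6.3]
opening: 0.0177
t 2.75 pos [ 0.468  -0.1729  0.0236] rot [ -89.9   -0.  -111.1] F [-1.1  0.3  6.3] open 0.0177
d [-0.4021 -0.1167 -0.0407] r [-1.000e-03 -1.064e+00  1.000e-03]
```

```bash
python3 -m creep '[{"dx":0,"dy":-0.05,"dz":0,"rx":0,"ry":0,"rz":0,"gripper":0},{"dx":0,"dy":-0.1,"dz":0,"rx":0,"ry":0,"rz":0,"gripper":0},{"dx":-0.05,"dy":-0.117,"dz":-0.005,"rx":0,"ry":-0.12,"rz":0,"gripper":0},{"dx":-0.11,"dy":-0.117,"dz":-0.011,"rx":0,"ry":-0.29,"rz":0,"gripper":0},{"dx":-0.17,"dy":-0.117,"dz":-0.017,"rx":0,"ry":-0.45,"rz":0,"gripper":0},{"dx":-0.23,"dy":-0.117,"dz":-0.023,"rx":0,"ry":-0.61,"rz":0,"gripper":0},{"dx":-0.29,"dy":-0.117,"dz":-0.029,"rx":0,"ry":-0.77,"rz":0,"gripper":0},{"dx":-0.35,"dy":-0.117,"dz":-0.035,"rx":0,"ry":-0.93,"rz":0,"gripper":0},{"dx":-0.402,"dy":-0.117,"dz":-0.041,"rx":0,"ry":-1.064,"rz":0,"gripper":0},{"dx":-0.402,"dy":-0.117,"dz":-0.041,"rx":0,"ry":-1.064,"rz":0,"gripper":0},{"dx":-0.402,"dy":-0.117,"dz":-0.041,"rx":0,"ry":-1.064,"rz":0,"gripper":0},{"dx":-0.402,"dy":-0.117,"dz":-0.041,"rx":0,"ry":-1.064,"rz":0,"gripper":0},{"dx":-0.402,"dy":-0.117,"dz":-0.041,"rx":0,"ry":-1.064,"rz":0,"gripper":0}]'
python3 - <<'E'
from cell import *
import cv2
p,d=read_camera("wrist"); cv2.imwrite("pics/w3.png",p[:,:,::-1])
E
python3 g.py 0.5745 0.217 0.0295 -50.1
```

```text
time: 4.38
tool_pos: [0.5741, 0.2161, 0.1399]
tool_rot: [-1.571, -0.0, -0.877]
contact_force: [-0.2, -0.5, -1.3]
opening: 0.0176
t 4.42 pos [0.5741 0.2162 0.1399] rot [-90.   -0.  -50.2] F [ 0.7 -0.4 -0.2] open 0.0178
d [-0.0003  0.1104  0.0008] r [-0.    -0.002  0.   ]
```

View pics/w3.png

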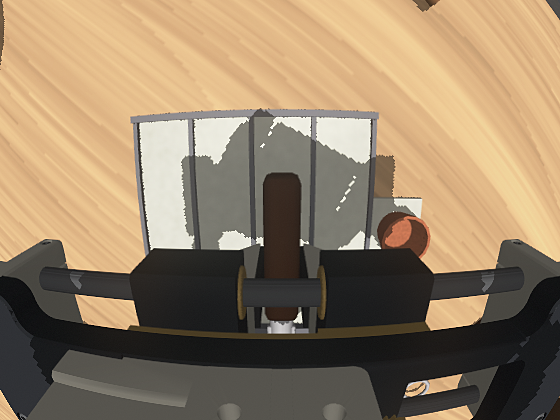

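Knife sits squarely over bay 2 (ridges at cols 252 and 313, handle at col 282). Lower and release it.

```bash
python3 -m creep '[{"dx":0,"dy":0.05,"dz":0,"rx":0,"ry":0,"rz":0,"gripper":0},{"dx":0,"dy":0.09,"dz":0,"rx":0,"ry":0,"rz":0,"gripper":0},{"dx":0,"dy":0.11,"dz":0,"rx":0,"ry":0,"rz":0,"gripper":0},{"dx":0,"dy":0.11,"dz":0,"rx":0,"ry":0,"rz":0,"gripper":0},{"dx":0,"dy":0.11,"dz":0,"rx":0,"ry":0,"rz":0,"gripper":0},{"dx":0,"dy":0.11,"dz":0,"rx":0,"ry":0,"rz":0,"gripper":0.29},{"dx":0,"dy":0.11,"dz":0,"rx":0,"ry":0,"rz":0,"gripper":0.29},{"dx":0,"dy":0.11,"dz":0,"rx":0,"ry":0,"rz":0,"gripper":0.29},{"dx":0,"dy":0.08,"dz":0,"rx":0,"ry":0,"rz":0,"gripper":0.29},{"dx":0,"dy":0.03,"dz":0,"rx":0,"ry":0,"rz":0,"gripper":0.29},{"dx":0,"dy":-0.01,"dz":0,"rx":0,"ry":0,"rz":0,"gripper":0.29},{"dx":0,"dy":-0.01,"dz":0,"rx":0,"ry":0,"rz":0,"gripper":0.29}]'
python3 - <<'E'
from cell import *
import cv2
p,d=read_camera("wrist"); cv2.imwrite("pics/w4.png",p[:,:,::-1])
E
python3 g.py 0.623 -0.271 0.14 -81
```

```text
time: 5.92
tool_pos: [0.5759, 0.2178, 0.1537]
tool_rot: [-1.564, -0.004, -0.875]
contact_force: [-0.2, -0.0, -0.5]
opening: 0.0266
t 5.97 pos [0.5746 0.2175 0.1513] rot [-89.8  -0.1 -50.1] F [ 0.5  0.3 -0.4] open 0.0266
d [ 0.4059  0.0112 -0.2761] r [-0.003  0.539  0.001]
```

View pics/w4.png

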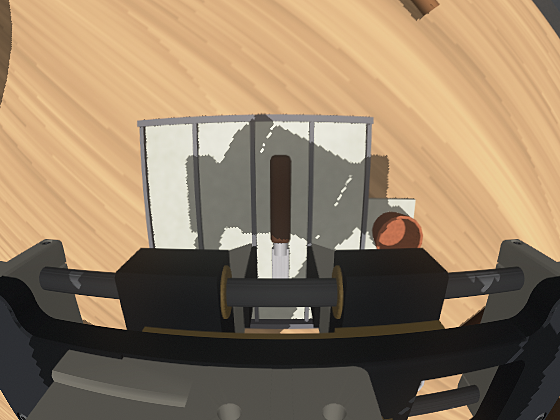

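Knife lies straight in bay 2. Now the needle.

```bash
python3 -m creep '[{"dx":0.406,"dy":0.01,"dz":-0.276,"rx":0,"ry":0.54,"rz":0,"gripper":0.42},{"dx":0.406,"dy":0.01,"dz":-0.276,"rx":0,"ry":0.54,"rz":0,"gripper":0.42},{"dx":0.406,"dy":0.01,"dz":-0.276,"rx":0,"ry":0.54,"rz":0,"gripper":0.42},{"dx":0.406,"dy":0.01,"dz":-0.276,"rx":0,"ry":0.54,"rz":0,"gripper":0.42},{"dx":0.406,"dy":0.01,"dz":-0.276,"rx":0,"ry":0.54,"rz":0,"gripper":0.42},{"dx":0.406,"dy":0.01,"dz":-0.276,"rx":0,"ry":0.54,"rz":0,"gripper":0.42},{"dx":0.406,"dy":0.01,"dz":-0.276,"rx":0,"ry":0.54,"rz":0,"gripper":0.42},{"dx":0.406,"dy":0.01,"dz":-0.276,"rx":0,"ry":0.54,"rz":0,"gripper":0.42},{"dx":0.406,"dy":0.01,"dz":-0.276,"rx":0,"ry":0.54,"rz":0,"gripper":0.42},{"dx":0.406,"dy":0.01,"dz":-0.276,"rx":0,"ry":0.54,"rz":0,"gripper":0.42},{"dx":0.406,"dy":0.01,"dz":-0.276,"rx":0,"ry":0.54,"rz":0,"gripper":0.42},{"dx":0.406,"dy":0.01,"dz":-0.276,"rx":0,"ry":0.54,"rz":0,"gripper":0.42}]'
python3 - <<'E'
from cell import *
import cv2
p,d=read_camera("wrist"); cv2.imwrite("pics/w5.png",p[:,:,::-1])
E
python3 g.py 0.623 -0.271 0.022 -81
```

```text
time: 7.48
tool_pos: [0.6226, -0.2698, 0.1399]
tool_rot: [-1.571, 0.0, -1.413]
contact_force: [-0.8, 0.2, 0.6]
opening: 0.0385
t 7.53 pos [ 0.6226 -0.27    0.1399] rot [-90.  -0. -81.] F [ 0.  -0.1  0.5] open 0.0388
d [0.001  0.1179 0.0002] r [-0.  0.  0.]
```

View pics/w5.png

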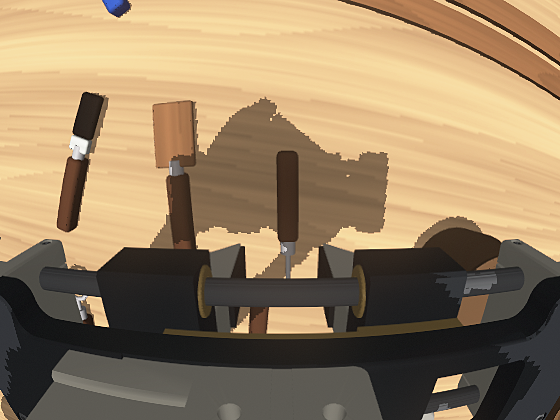

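Needle handle is at col 287, so about 5 mm to tool +x. The pot shows at the right (470,250), so I check its clearance from the gripper body before descending.

Run:
```python
from h import *
f=np.load('pics/top0.npz');p,d=f['p'],f['d'];P=pts('top',d);v=d>0
for nm,(x0,x1,y0,y1),z0 in [('cup',(170,200,165,200),.025),('pot',(385,450,160,220),.06),('bottle',(400,440,240,280),.05)]:
    q=P[y0:y1,x0:x1][v[y0:y1,x0:x1]]; q=q[(q[:,2]>z0)&(q[:,2]<.3)]; print(nm,q.min(0).round(3),q.max(0).round(3))
    m=q[:,2]>q[:,2].max()-.02
f=np.load('pics/side0.npz');p,d=f['p'],f['d'];P=pts('side',d);v=d>0
q=P[130:178,270:312][v[130:178,270:312]];q=q[(q[:,2]>.05)&(q[:,2]<.12)&(q[:,1]>-.6)];print('pot side',q.min(0).round(3),q.max(0).round(3))
```

```text
cup [0.602 0.1   0.026] [0.645 0.144 0.041]
pot [ 0.539 -0.499  0.06 ] [ 0.636 -0.401  0.095]
bottle [ 0.399 -0.463  0.051] [ 0.452 -0.413  0.125]
pot side [ 0.54  -0.501  0.05 ] [ 0.636 -0.4    0.093]
```

```bash
python3 -m creep '[{"dx":0.005,"dy":0.05,"dz":0,"rx":0,"ry":0,"rz":0,"gripper":0.42},{"dx":0.005,"dy":0.09,"dz":0,"rx":0,"ry":0,"rz":0,"gripper":0.42},{"dx":0.005,"dy":0.117,"dz":0,"rx":0,"ry":0,"rz":0,"gripper":0.42},{"dx":0.005,"dy":0.117,"dz":0,"rx":0,"ry":0,"rz":0,"gripper":0.42},{"dx":0.005,"dy":0.117,"dz":0,"rx":0,"ry":0,"rz":0,"gripper":0},{"dx":0.005,"dy":0.117,"dz":0,"rx":0,"ry":0,"rz":0,"gripper":0},{"dx":0.005,"dy":0.117,"dz":0,"rx":0,"ry":0,"rz":0,"gripper":0},{"dx":0.005,"dy":0.117,"dz":0,"rx":0,"ry":0,"rz":0,"gripper":0},{"dx":0.005,"dy":0.117,"dz":0,"rx":0,"ry":0,"rz":0,"gripper":0}]' 20
python3 g.py 0.5077 0.2971 0.14 -50.2
```

```text
time: 8.65
tool_pos: [0.6238, -0.2764, 0.0243]
tool_rot: [-1.569, -0.001, -1.415]
contact_force: [0.2, 1.4, 6.6]
opening: 0.0176
t 8.65 pos [ 0.6238 -0.2764  0.0243] rot [-89.9  -0.1 -81.1] F [0.2 1.4 6.6] open 0.0176
d [-0.5844 -0.1165 -0.0255] r [-0.001 -0.539  0.002]
```

```bash
python3 -m creep '[{"dx":0,"dy":-0.05,"dz":0,"rx":0,"ry":0,"rz":0,"gripper":0},{"dx":0,"dy":-0.1,"dz":0,"rx":0,"ry":0,"rz":0,"gripper":0},{"dx":-0.05,"dy":-0.117,"dz":-0.002,"rx":0,"ry":-0.04,"rz":0,"gripper":0},{"dx":-0.11,"dy":-0.117,"dz":-0.005,"rx":0,"ry":-0.1,"rz":0,"gripper":0},{"dx":-0.17,"dy":-0.117,"dz":-0.008,"rx":0,"ry":-0.16,"rz":0,"gripper":0},{"dx":-0.23,"dy":-0.117,"dz":-0.01,"rx":0,"ry":-0.22,"rz":0,"gripper":0},{"dx":-0.29,"dy":-0.117,"dz":-0.013,"rx":0,"ry":-0.27,"rz":0,"gripper":0},{"dx":-0.35,"dy":-0.117,"dz":-0.016,"rx":0,"ry":-0.32,"rz":0,"gripper":0},{"dx":-0.41,"dy":-0.117,"dz":-0.018,"rx":0,"ry":-0.38,"rz":0,"gripper":0},{"dx":-0.47,"dy":-0.117,"dz":-0.02,"rx":0,"ry":-0.44,"rz":0,"gripper":0},{"dx":-0.53,"dy":-0.117,"dz":-0.023,"rx":0,"ry":-0.5,"rz":0,"gripper":0},{"dx":-0.584,"dy":-0.117,"dz":-0.025,"rx":0,"ry":-0.54,"rz":0,"gripper":0},{"dx":-0.584,"dy":-0.117,"dz":-0.025,"rx":0,"ry":-0.54,"rz":0,"gripper":0},{"dx":-0.584,"dy":-0.117,"dz":-0.025,"rx":0,"ry":-0.54,"rz":0,"gripper":0},{"dx":-0.584,"dy":-0.117,"dz":-0.025,"rx":0,"ry":-0.54,"rz":0,"gripper":0},{"dx":-0.584,"dy":-0.117,"dz":-0.025,"rx":0,"ry":-0.54,"rz":0,"gripper":0}]'
python3 - <<'E'
from cell import *
import cv2
p,d=read_camera("wrist"); cv2.imwrite("pics/w6.png",p[:,:,::-1])
E
python3 g.py 0.5077 0.2971 0.03 -50.2
```

```text
time: 10.65
tool_pos: [0.5084, 0.2956, 0.1398]
tool_rot: [-1.571, -0.0, -0.877]
contact_force: [-0.6, 0.5, -1.0]
opening: 0.0181
t 10.70 pos [0.5083 0.2958 0.1397] rot [-90.   -0.  -50.2] F [ 0.3 -0.3 -1.2] open 0.0178
d [-0.0014  0.1097  0.0004] r [ 0.    -0.001  0.   ]
```

View pics/w6.png

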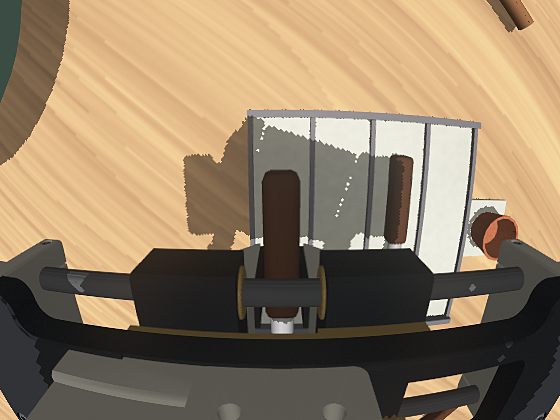

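Needle is centred over bay 4 (ridges at cols 250 and 313, handle at 281). Knife rests in bay 2. Lower and release.

```bash
python3 -m creep '[{"dx":-0.001,"dy":0.05,"dz":0,"rx":0,"ry":0,"rz":0,"gripper":0},{"dx":-0.001,"dy":0.09,"dz":0,"rx":0,"ry":0,"rz":0,"gripper":0},{"dx":-0.001,"dy":0.11,"dz":0,"rx":0,"ry":0,"rz":0,"gripper":0},{"dx":-0.001,"dy":0.11,"dz":0,"rx":0,"ry":0,"rz":0,"gripper":0},{"dx":-0.001,"dy":0.11,"dz":0,"rx":0,"ry":0,"rz":0,"gripper":0},{"dx":-0.001,"dy":0.11,"dz":0,"rx":0,"ry":0,"rz":0,"gripper":0.29},{"dx":-0.001,"dy":0.11,"dz":0,"rx":0,"ry":0,"rz":0,"gripper":0.29},{"dx":-0.001,"dy":0.11,"dz":0,"rx":0,"ry":0,"rz":0,"gripper":0.29},{"dx":-0.001,"dy":0.08,"dz":0,"rx":0,"ry":0,"rz":0,"gripper":0.29},{"dx":-0.001,"dy":0.03,"dz":0,"rx":0,"ry":0,"rz":0,"gripper":0.29},{"dx":-0.001,"dy":-0.01,"dz":0,"rx":0,"ry":0,"rz":0,"gripper":0.29},{"dx":-0.001,"dy":-0.01,"dz":0,"rx":0,"ry":0,"rz":0,"gripper":0.29},{"dx":-0.001,"dy":-0.01,"dz":0,"rx":0,"ry":0,"rz":0,"gripper":0.29}]'
python3 g.py 0.609 -0.178 0.14 -79.8
```

```text
time: 12.32
tool_pos: [0.5067, 0.2974, 0.1491]
tool_rot: [-1.572, 0.0, -0.875]
contact_force: [-0.5, -0.4, -0.3]
opening: 0.0267
t 12.32 pos [0.5067 0.2974 0.1491] rot [-90.1   0.  -50.1] F [-0.5 -0.4 -0.3] open 0.0267
d [ 0.4305  0.0092 -0.2262] r [0.001 0.518 0.   ]
```

```bash
python3 -m creep '[{"dx":0.432,"dy":0.01,"dz":-0.226,"rx":0,"ry":0.52,"rz":0,"gripper":0.42},{"dx":0.432,"dy":0.01,"dz":-0.226,"rx":0,"ry":0.52,"rz":0,"gripper":0.42},{"dx":0.432,"dy":0.01,"dz":-0.226,"rx":0,"ry":0.52,"rz":0,"gripper":0.42},{"dx":0.432,"dy":0.01,"dz":-0.226,"rx":0,"ry":0.52,"rz":0,"gripper":0.42},{"dx":0.432,"dy":0.01,"dz":-0.226,"rx":0,"ry":0.52,"rz":0,"gripper":0.42},{"dx":0.432,"dy":0.01,"dz":-0.226,"rx":0,"ry":0.52,"rz":0,"gripper":0.42},{"dx":0.432,"dy":0.01,"dz":-0.226,"rx":0,"ry":0.52,"rz":0,"gripper":0.42},{"dx":0.432,"dy":0.01,"dz":-0.226,"rx":0,"ry":0.52,"rz":0,"gripper":0.42},{"dx":0.432,"dy":0.01,"dz":-0.226,"rx":0,"ry":0.52,"rz":0,"gripper":0.42},{"dx":0.432,"dy":0.01,"dz":-0.226,"rx":0,"ry":0.52,"rz":0,"gripper":0.42},{"dx":0.432,"dy":0.01,"dz":-0.226,"rx":0,"ry":0.52,"rz":0,"gripper":0.42},{"dx":0.432,"dy":0.01,"dz":-0.226,"rx":0,"ry":0.52,"rz":0,"gripper":0.42}]'
python3 - <<'E'
from cell import *
import cv2
p,d=read_camera("wrist"); cv2.imwrite("pics/w7.png",p[:,:,::-1])
p,d=read_camera("side"); cv2.imwrite("pics/s7.png",p[:,:,::-1])
E
python3 g.py 0.609 -0.179 0.023 -79.8
```

```text
time: 13.82
tool_pos: [0.6107, -0.1775, 0.1397]
tool_rot: [-1.571, 0.0, -1.393]
contact_force: [0.0, -0.7, 0.5]
opening: 0.0385
t 13.93 pos [ 0.6107 -0.1779  0.1399] rot [-90.   -0.  -79.9] F [-0.9 -0.5  0. ] open 0.0384
d [ 0.0007  0.1169 -0.0019] r [-0.    -0.001  0.   ]
```

View pics/w7.png

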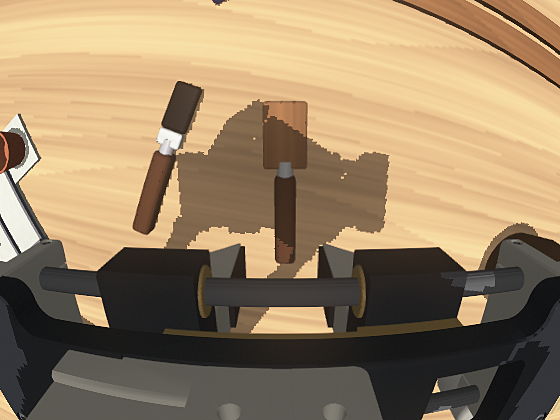

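View pics/s7.png

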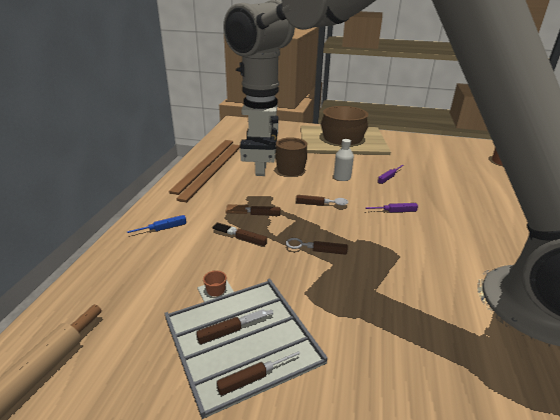

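Knife and needle are in their bays. The paddle handle is at col 286, so shift 4 mm; its grip row agrees.

```bash
python3 -m creep '[{"dx":0.004,"dy":0.05,"dz":0,"rx":0,"ry":0,"rz":0,"gripper":0.42},{"dx":0.004,"dy":0.09,"dz":0,"rx":0,"ry":0,"rz":0,"gripper":0.42},{"dx":0.004,"dy":0.117,"dz":0,"rx":0,"ry":0,"rz":0,"gripper":0.42},{"dx":0.004,"dy":0.117,"dz":0,"rx":0,"ry":0,"rz":0,"gripper":0.42},{"dx":0.004,"dy":0.117,"dz":0,"rx":0,"ry":0,"rz":0,"gripper":0},{"dx":0.004,"dy":0.117,"dz":0,"rx":0,"ry":0,"rz":0,"gripper":0},{"dx":0.004,"dy":0.117,"dz":0,"rx":0,"ry":0,"rz":0,"gripper":0},{"dx":0.004,"dy":0.117,"dz":0,"rx":0,"ry":0,"rz":0,"gripper":0},{"dx":0.004,"dy":0.117,"dz":0,"rx":0,"ry":0,"rz":0,"gripper":0}]' 20
python3 g.py 0.5654 0.1468 0.14 -50.2
```

```text
time: 15.05
tool_pos: [0.6121, -0.183, 0.0243]
tool_rot: [-1.569, -0.001, -1.395]
contact_force: [-0.8, 0.6, 6.3]
opening: 0.0178
t 15.05 pos [ 0.6121 -0.183   0.0243] rot [-89.9  -0.1 -79.9] F [-0.8  0.6  6.3] open 0.0178
d [-0.3327 -0.1161  0.0119] r [-0.002 -0.519  0.002]
```

```bash
python3 -m creep '[{"dx":0,"dy":-0.05,"dz":0,"rx":0,"ry":0,"rz":0,"gripper":0},{"dx":0,"dy":-0.1,"dz":0,"rx":0,"ry":0,"rz":0,"gripper":0},{"dx":-0.05,"dy":-0.117,"dz":0.002,"rx":0,"ry":-0.1,"rz":0,"gripper":0},{"dx":-0.11,"dy":-0.117,"dz":0.004,"rx":0,"ry":-0.2,"rz":0,"gripper":0},{"dx":-0.17,"dy":-0.117,"dz":0.006,"rx":0,"ry":-0.3,"rz":0,"gripper":0},{"dx":-0.23,"dy":-0.117,"dz":0.008,"rx":0,"ry":-0.4,"rz":0,"gripper":0},{"dx":-0.29,"dy":-0.117,"dz":0.01,"rx":0,"ry":-0.48,"rz":0,"gripper":0},{"dx":-0.333,"dy":-0.117,"dz":0.012,"rx":0,"ry":-0.52,"rz":0,"gripper":0},{"dx":-0.333,"dy":-0.117,"dz":0.012,"rx":0,"ry":-0.52,"rz":0,"gripper":0},{"dx":-0.333,"dy":-0.117,"dz":0.012,"rx":0,"ry":-0.52,"rz":0,"gripper":0},{"dx":-0.333,"dy":-0.117,"dz":0.012,"rx":0,"ry":-0.52,"rz":0,"gripper":0},{"dx":-0.333,"dy":-0.117,"dz":0.012,"rx":0,"ry":-0.52,"rz":0,"gripper":0}]'
python3 - <<'E'
from cell import *
import cv2
p,d=read_camera("wrist"); cv2.imwrite("pics/w8.png",p[:,:,::-1])
E
python3 g.py 0.5654 0.1468 0.03 -50.2
```

```text
time: 16.55
tool_pos: [0.5652, 0.146, 0.1397]
tool_rot: [-1.571, -0.0, -0.877]
contact_force: [0.3, -0.1, -1.1]
opening: 0.0178
t 16.60 pos [0.5652 0.1462 0.1397] rot [-90.   -0.  -50.2] F [ 0.1  0.  -0. ] open 0.0175
d [-0.0003  0.1097  0.0006] r [ 0.    -0.001  0.   ]
```

View pics/w8.png

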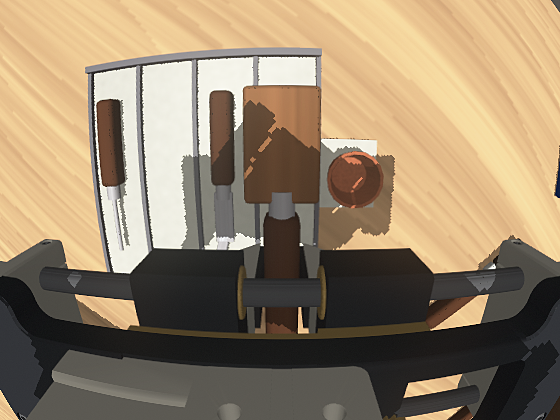

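Paddle is over bay 1 (ridges at cols 257 and 317), with the intended few mm offset away from the cup (355,180).

```bash
python3 -m creep '[{"dx":0,"dy":0.05,"dz":0,"rx":0,"ry":0,"rz":0,"gripper":0},{"dx":0,"dy":0.09,"dz":0,"rx":0,"ry":0,"rz":0,"gripper":0},{"dx":0,"dy":0.11,"dz":0,"rx":0,"ry":0,"rz":0,"gripper":0},{"dx":0,"dy":0.11,"dz":0,"rx":0,"ry":0,"rz":0,"gripper":0},{"dx":0,"dy":0.11,"dz":0,"rx":0,"ry":0,"rz":0,"gripper":0},{"dx":0,"dy":0.11,"dz":0,"rx":0,"ry":0,"rz":0,"gripper":0.28},{"dx":0,"dy":0.11,"dz":0,"rx":0,"ry":0,"rz":0,"gripper":0.28},{"dx":0,"dy":0.11,"dz":0,"rx":0,"ry":0,"rz":0,"gripper":0.28},{"dx":0,"dy":0.08,"dz":0,"rx":0,"ry":0,"rz":0,"gripper":0.28},{"dx":0,"dy":0.03,"dz":0,"rx":0,"ry":0,"rz":0,"gripper":0.28},{"dx":0,"dy":-0.01,"dz":0,"rx":0,"ry":0,"rz":0,"gripper":0.28},{"dx":0,"dy":-0.01,"dz":0,"rx":0,"ry":0,"rz":0,"gripper":0.28},{"dx":0,"dy":-0.01,"dz":0,"rx":0,"ry":0,"rz":0,"gripper":0.28}]'
python3 g.py 0.43 -0.065 0.14 -86.4
```

```text
time: 18.23
tool_pos: [0.5644, 0.1472, 0.1491]
tool_rot: [-1.572, 0.001, -0.875]
contact_force: [-0.3, -0.9, -0.3]
opening: 0.0256
t 18.23 pos [0.5644 0.1472 0.1491] rot [-90.1   0.  -50.1] F [-0.3 -0.9 -0.3] open 0.0256
d [ 0.0767  0.0093 -0.2391] r [ 0.001  0.633 -0.   ]
```

```bash
python3 -m creep '[{"dx":0.077,"dy":0.01,"dz":-0.239,"rx":0,"ry":0.633,"rz":0,"gripper":0.42},{"dx":0.077,"dy":0.01,"dz":-0.239,"rx":0,"ry":0.633,"rz":0,"gripper":0.42},{"dx":0.077,"dy":0.01,"dz":-0.239,"rx":0,"ry":0.633,"rz":0,"gripper":0.42},{"dx":0.077,"dy":0.01,"dz":-0.239,"rx":0,"ry":0.633,"rz":0,"gripper":0.42},{"dx":0.077,"dy":0.01,"dz":-0.239,"rx":0,"ry":0.633,"rz":0,"gripper":0.42},{"dx":0.077,"dy":0.01,"dz":-0.239,"rx":0,"ry":0.633,"rz":0,"gripper":0.42},{"dx":0.077,"dy":0.01,"dz":-0.239,"rx":0,"ry":0.633,"rz":0,"gripper":0.42},{"dx":0.077,"dy":0.01,"dz":-0.239,"rx":0,"ry":0.633,"rz":0,"gripper":0.42},{"dx":0.077,"dy":0.01,"dz":-0.239,"rx":0,"ry":0.633,"rz":0,"gripper":0.42}]'
python3 - <<'E'
from cell import *
import cv2
p,d=read_camera("wrist"); cv2.imwrite("pics/w9.png",p[:,:,::-1])
E
python3 g.py 0.43 -0.065 0.023 -86.4
```

```text
time: 19.35
tool_pos: [0.4311, -0.0644, 0.1396]
tool_rot: [-1.571, -0.0, -1.506]
contact_force: [-1.0, 0.4, 0.1]
opening: 0.0382
t 19.40 pos [ 0.431  -0.0645  0.1396] rot [-90.   -0.  -86.3] F [-0.6 -0.2 -0.5] open 0.0384
d [ 0.0004  0.1166 -0.0011] r [0.    0.001 0.   ]
```

View pics/w9.png

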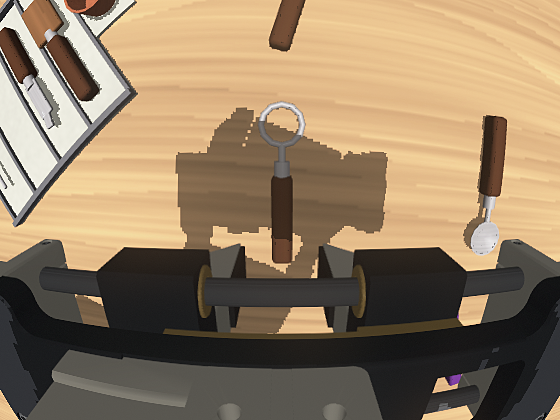

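Loop handle is at col 282, so it is centred. Spoon and brush are well clear.

```bash
python3 -m creep '[{"dx":0.001,"dy":0.05,"dz":0,"rx":0,"ry":0,"rz":0,"gripper":0.42},{"dx":0.001,"dy":0.09,"dz":-0.001,"rx":0,"ry":0,"rz":0,"gripper":0.42},{"dx":0.001,"dy":0.117,"dz":-0.001,"rx":0,"ry":0,"rz":0,"gripper":0.42},{"dx":0.001,"dy":0.117,"dz":-0.001,"rx":0,"ry":0,"rz":0,"gripper":0.42},{"dx":0.001,"dy":0.117,"dz":-0.001,"rx":0,"ry":0,"rz":0,"gripper":0},{"dx":0.001,"dy":0.117,"dz":-0.001,"rx":0,"ry":0,"rz":0,"gripper":0},{"dx":0.001,"dy":0.117,"dz":-0.001,"rx":0,"ry":0,"rz":0,"gripper":0},{"dx":0.001,"dy":0.117,"dz":-0.001,"rx":0,"ry":0,"rz":0,"gripper":0},{"dx":0.001,"dy":0.117,"dz":-0.001,"rx":0,"ry":0,"rz":0,"gripper":0}]' 20
python3 g.py 0.5075 0.2289 0.14 -50.2
```

```text
time: 20.52
tool_pos: [0.4306, -0.0663, 0.0237]
tool_rot: [-1.569, -0.001, -1.508]
contact_force: [-1.1, 1.3, 7.3]
opening: 0.0179
t 20.52 pos [ 0.4306 -0.0663  0.0237] rot [-89.9  -0.  -86.4] F [-1.1  1.3  7.3] open 0.0179
d [-0.2897 -0.1163  0.0955] r [-0.002 -0.632  0.002]
```

```bash
python3 -m creep '[{"dx":0,"dy":-0.05,"dz":0,"rx":0,"ry":0,"rz":0,"gripper":0},{"dx":0,"dy":-0.1,"dz":0,"rx":0,"ry":0,"rz":0,"gripper":0},{"dx":-0.05,"dy":-0.117,"dz":0.015,"rx":0,"ry":-0.1,"rz":0,"gripper":0},{"dx":-0.11,"dy":-0.117,"dz":0.035,"rx":0,"ry":-0.22,"rz":0,"gripper":0},{"dx":-0.165,"dy":-0.117,"dz":0.055,"rx":0,"ry":-0.34,"rz":0,"gripper":0},{"dx":-0.22,"dy":-0.117,"dz":0.073,"rx":0,"ry":-0.46,"rz":0,"gripper":0},{"dx":-0.27,"dy":-0.117,"dz":0.089,"rx":0,"ry":-0.58,"rz":0,"gripper":0},{"dx":-0.29,"dy":-0.117,"dz":0.096,"rx":0,"ry":-0.632,"rz":0,"gripper":0},{"dx":-0.29,"dy":-0.117,"dz":0.096,"rx":0,"ry":-0.632,"rz":0,"gripper":0},{"dx":-0.29,"dy":-0.117,"dz":0.096,"rx":0,"ry":-0.632,"rz":0,"gripper":0},{"dx":-0.29,"dy":-0.117,"dz":0.096,"rx":0,"ry":-0.632,"rz":0,"gripper":0},{"dx":-0.29,"dy":-0.117,"dz":0.096,"rx":0,"ry":-0.632,"rz":0,"gripper":0}]'
python3 - <<'E'
from cell import *
import cv2
p,d=read_camera("wrist"); cv2.imwrite("pics/w10.png",p[:,:,::-1])
E
python3 g.py 0.5075 0.2289 0.03 -50.2
```

```text
time: 22.02
tool_pos: [0.5076, 0.2284, 0.1399]
tool_rot: [-1.571, -0.0, -0.877]
contact_force: [0.0, 0.3, -1.4]
opening: 0.0178
t 22.07 pos [0.5076 0.2286 0.1398] rot [-90.   -0.  -50.3] F [-0.2 -0.8 -0.8] open 0.0179
d [-3.000e-04  1.098e-01  1.000e-04] r [-0.    -0.001  0.   ]
```

View pics/w10.png

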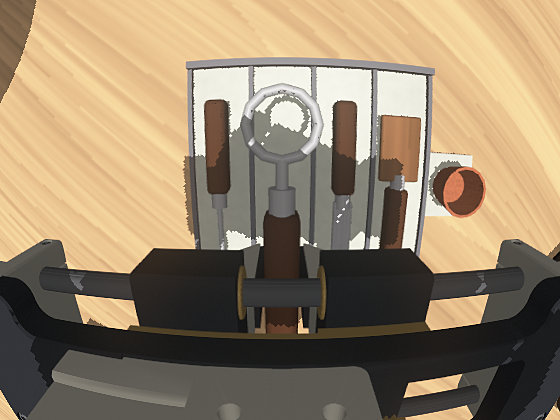

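Loop is centred over bay 3 (ridges at cols 252 and 313). The other three tools lie in their bays.

```bash
python3 -m creep '[{"dx":0,"dy":0.05,"dz":0,"rx":0,"ry":0,"rz":0,"gripper":0},{"dx":0,"dy":0.09,"dz":0,"rx":0,"ry":0,"rz":0,"gripper":0},{"dx":0,"dy":0.11,"dz":0,"rx":0,"ry":0,"rz":0,"gripper":0},{"dx":0,"dy":0.11,"dz":0,"rx":0,"ry":0,"rz":0,"gripper":0},{"dx":0,"dy":0.11,"dz":0,"rx":0,"ry":0,"rz":0,"gripper":0},{"dx":0,"dy":0.11,"dz":0,"rx":0,"ry":0,"rz":0,"gripper":0.28},{"dx":0,"dy":0.11,"dz":0,"rx":0,"ry":0,"rz":0,"gripper":0.28},{"dx":0,"dy":0.11,"dz":0,"rx":0,"ry":0,"rz":0,"gripper":0.28},{"dx":0,"dy":0.08,"dz":0,"rx":0,"ry":0,"rz":0,"gripper":0.28},{"dx":0,"dy":0.03,"dz":0,"rx":0,"ry":0,"rz":0,"gripper":0.28},{"dx":0,"dy":-0.03,"dz":0,"rx":0,"ry":0,"rz":0,"gripper":0.28},{"dx":0.06,"dy":-0.06,"dz":0,"rx":0,"ry":0,"rz":0,"gripper":0.28},{"dx":0.12,"dy":-0.06,"dz":-0.02,"rx":0,"ry":0,"rz":0,"gripper":0.28},{"dx":0.18,"dy":-0.06,"dz":-0.04,"rx":0,"ry":0,"rz":0,"gripper":0.28},{"dx":0.24,"dy":-0.06,"dz":-0.06,"rx":0,"ry":0,"rz":0,"gripper":0.28},{"dx":0.3,"dy":-0.06,"dz":-0.08,"rx":0,"ry":0,"rz":0,"gripper":0.28},{"dx":0.36,"dy":-0.06,"dz":-0.08,"rx":0,"ry":0,"rz":0,"gripper":0.28},{"dx":0.36,"dy":-0.06,"dz":-0.08,"rx":0,"ry":0,"rz":0,"gripper":0.28},{"dx":0.36,"dy":-0.06,"dz":-0.08,"rx":0,"ry":0,"rz":0,"gripper":0.28}]'
python3 - <<'E'
from cell import *
from h import *
for n in ['top','side']:
    p,d=read_camera(n); cv2.imwrite(f"pics/{n}11.png",p[:,:,::-1]); np.savez(f"pics/{n}11.npz",p=p,d=d)
E
python3 g.py
```

```text
time: 24.45
tool_pos: [0.6762, -0.0985, 0.1991]
tool_rot: [-1.571, 0.001, -0.877]
contact_force: [-0.3, -0.7, 0.9]
opening: 0.0254
t 24.55 pos [ 0.6761 -0.0972  0.1999] rot [-90.    0.  -50.1] F [ 0.3 -0.2  1.1] open 0.0257
```

Run:
```python
from h import *
c=np.array([.541,.2229]); a=np.radians(39.8); Y=np.array([np.cos(a),np.sin(a)]); X=np.array([-np.sin(a),np.cos(a)])
f=np.load('pics/top11.npz');p,d=f['p'],f['d'];P=pts('top',d);hsv=cv2.cvtColor(p,cv2.COLOR_RGB2HSV)
q=P[...,:2]-c; tx=q@X;ty=q@Y
for nm,b,h in [('paddle',-78,1),('knife',-26,-1),('loop',26,1),('needle',78,-1)]:
    m=(np.abs(tx*1000-b)<24)&(np.abs(ty)<.1)&(hsv[...,2]<115)&(hsv[...,1]>120)&(P[...,2]>.015)
    m=cv2.morphologyEx(m.astype(np.uint8),cv2.MORPH_OPEN,np.ones((2,2)))
    vv,uu=np.where(m>0);Q=ray('top',np.c_[uu,vv],.023)[:,:2]-c;T=np.c_[Q@X,Q@Y]*1000
    r=cv2.minAreaRect(T.astype(np.float32)); mu=np.array(r[0]); print(nm,len(T),np.round(mu,1),np.round(r[1],1),np.round(r[2],1),'mid',np.round(mu+[0,31*h],1),'z',np.median(P[m>0][:,2]).round(4))
g=np.load('pics/top0.npz')
for nm,(x0,x1,y0,y1) in dict(brush=(240,275,145,215),spoon=(325,355,210,280),pot=(390,445,165,218),bottle=(402,435,245,275)).items():
    print(nm,'diff',np.abs(p[y0:y1,x0:x1].astype(int)-g['p'][y0:y1,x0:x1]).mean().round(2))
```

```text
paddle 9 [-72.1 -11.7] [5.1 7.6] 40.4 mid [-72.1  19.3] z 0.575
knife 170 [-26.7  26.1] [15.5 71.9] 0.2 mid [-26.7  -4.9] z 0.0252
loop 164 [ 24.8 -31.9] [66.2 16. ] 89.9 mid [24.8 -0.9] z 0.0249
needle 188 [77.1 27. ] [73.1 16.4] 89.5 mid [77.1 -4. ] z 0.0247
brush diff 52.95
spoon diff 21.8
pot diff 15.84
bottle diff 20.65
```

View pics/top11.png

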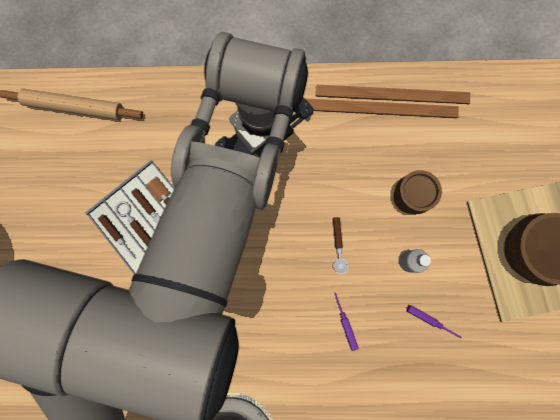

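View pics/side11.png

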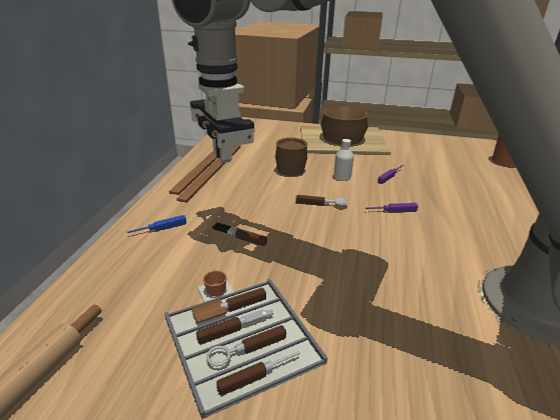

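All four tools look right in the side view. The arm hides the paddle and brush from the top camera, so I measure those from the side camera.

Run:
```python
from h import *
c=np.array([.541,.2229]); a=np.radians(39.8); Y=np.array([np.cos(a),np.sin(a)]); X=np.array([-np.sin(a),np.cos(a)])
f=np.load('pics/side11.npz');p,d=f['p'],f['d'];P=pts('side',d);hsv=cv2.cvtColor(p,cv2.COLOR_RGB2HSV)
q=P[...,:2]-c; tx=q@X;ty=q@Y
for nm,b in [('paddle',-78),('knife',-26),('loop',26),('needle',78)]:
    m=(np.abs(tx*1000-b)<24)&(np.abs(ty)<.1)&(P[...,2]>.013)&(P[...,2]<.035)&(d>0)
    m=m&((hsv[...,2]<115)&(hsv[...,1]>120)&(P[...,2]>.023))
    r=cv2.minAreaRect(np.c_[tx[m],ty[m]].astype(np.float32)*1000);print(nm,m.sum(),np.round(r[0],1),np.round(r[1],1),round(r[2],1),'z',P[m][:,2].max().round(4))
g=np.load('pics/side0.npz')
H=lambda im,x0,x1,y0,y1:[u.mean().round(2) for u in np.where(cv2.cvtColor(im[y0:y1,x0:x1],cv2.COLOR_RGB2GRAY)>0)]
P0=pts('side',g['d'])
for nm,(x0,x1,y0,y1) in dict(brush=(205,275,215,250),spoon=(290,352,190,212),pot=(272,312,133,180),bottle=(332,358,138,184)).items():
    o=[]
    for PP in (P0,P):
        s=PP[y0:y1,x0:x1].reshape(-1,3);s=s[(s[:,2]>.01)&(s[:,2]<.2)&(s[:,1]>-.6)];o.append(s.mean(0))
    print(nm,np.round(o[0],3),np.round(o[1]-o[0],4))
```

```text
paddle 229 [-70.1 -24.7] [103.6  19.6] 86.7 z 0.0285
knife 311 [-24.8  32.6] [75.6 16.7] 88.5 z 0.0288
loop 326 [ 27.4 -30.1] [15.5 74.3] 1.2 z 0.0292
needle 451 [80.2 33.9] [76.  15.5] 89.6 z 0.0296
brush [ 0.633 -0.063  0.018] [ 0.0001 -0.0001 -0.0001]
spoon [ 0.476 -0.262  0.017] [-0.0055 -0.0021  0.    ]
pot [ 0.585 -0.43   0.062] [ 0.     -0.0003 -0.    ]
bottle [ 0.426 -0.425  0.063] [0.0001 0.0001 0.0003]
```

```bash
python3 -c "
from cell import robot
print(robot.hand_in())"
```

```text
the job is handed in; nothing more can be done
None
```

I laid the four tools in the tray in the required order: paddle in bay 1 by the cup, then knife, loop tool and needle. The job was handed in at about 25 s of the 102 s. `robot.hand_in()` gives no verdict, so the figures below are my own last measurements.

| Tool | Off the bay's centre line | Off mid-length | Judged limits |
|---|---|---|---|
| knife | about 1 mm | about 5 mm | 15 / 30 mm |
| loop | about 1 mm | about 1 mm | 15 / 30 mm |
| needle | about 1 mm | about 4 mm | 15 / 30 mm |
| paddle | 5–8 mm | 6–10 mm | 15 / 30 mm |

- **Placing:** knife, loop and needle are from the top camera, within 1° of the bay's direction, with handle tops at 25 mm, which is right for lying on the tray floor. I set the paddle 4 mm off its centre line on purpose, to keep the fingers clear of the cup.
- **Paddle:** the arm hid it from the top camera, so that attempt gave no usable result. Its numbers come from the side camera alone, which puts the other handles 2–3 mm further from the cup and up to 7 mm further along the bay than the top camera does. It looks flat and lengthwise there, about 3° off the bay's direction.
- **Things to leave alone:** the side camera shows the brush, pot and bottle moved by less than 1 mm. It gave 6 mm for the spoon, probably because other tools were near it in the first picture. In the top view it sits where it started.
- **Refused call:** my first move command was refused because its rows lacked some keys, and nothing moved.

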